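# Put the polisher's sound accessories away in their caddy

### The arm

A 7-joint arm with a two-finger parallel gripper is mounted at the origin on the work surface. World frame = base frame: x ahead of the robot, y to its left, z up, the work surface at z = 0. Lengths are in m, angles in rad, forces in N, time in s.
With the tool pointing down it reaches from about 0.425 to 0.925 m from the base axis. Payload 6.8 kg.
Tool frame: the origin (TCP) lies at the very end of the fingers, on their centre line; the grasp point (between the pads) lies 19 mm behind it (r.grip_point_offset is the distance from the TCP to the grasp point, in m); z points along the fingers, y is the line along which they close (so a half turn about z gives the same grasp; the last joint's range is limited). The gripper opens to 85 mm and grips with 20 to 120 N. Pads are 22 mm wide; open, the fingers measure 114 mm over their backs; the gripper's body (76 mm by 85 mm) begins 54 mm behind the grasp point. The pads swing forward as they close: fully open they stand 13 mm farther back than shut.
Start: joints at [-1.328, 0.477, 0.022, 1.555, -0.011, 1.109, -0.083], TCP at [0.232, 0.634, 0.231] pointing down, gripper open.
Joint ranges: [-2.96, 2.96], [-0.34, 2.1], [-1.41, 1.46], [0.24, 2.44], [-1.37, 4.51], [0.17, 1.92], [-2.96, 2.96]. Speed limits (rad/s): [2.39, 2.39, 3.14, 3.14, 3.14, 3.14, 3.14].

### API

Orientations are given as a rotation vector (axis times angle).
In Python, from bench import status, eyes, r gives the robot as it stands.
- The arm moves only by the shell command python3 -m crank 'ROWS' [OPENING] [FORCE]. ROWS is JSON, a list of rows, each a list of 6 numbers: the shift along the tool's x, y, z normalised to -1 to 1, where 1 is 0.02 m, then the turn, a rotation vector about the tool's x, y, z normalised to -1 to 1, where 1 is 45 degrees. A call has 1 to 12 rows; each row shifts and turns the commanded pose from where the row before left it, along the tool's axes as they then stand; what a row does not reach is not made up. A row lasts 1/10 s, in which the tool goes at most 50 mm and 8.59 degrees, less where a joint would pass 70% of its speed; a pose out of reach is approached as far as the arm can. A call with a number of a shift or a turn outside -1 to 1 is refused whole. A call with a gripper value outside its range is refused whole. OPENING is the opening, from 0 (shut) to 1 (fully open), set as the call begins (- or left out, the last holds). The fingers move at their own pace and stop on an object; FORCE is the grip in N (left out, the last holds). Time passes only in rows, so rows that do not move let the fingers close. It gives the time, the measured TCP pose, the force, the opening and the grip force at its end, in the units of the state.
- status.get_obs(): the state, without advancing time (a new reading comes with each control period).
- eyes.grab_frame(name): name is "side" or "top" or "wrist"; returns a dict with "image" (384x512x3 uint8, red, green, blue), "depth" (384x512 float32, m along the optical axis (not along the pixel's ray), 0 where there is no reading), "fovy" (degrees; the focal length in pixels is half the picture's height over the tangent of half this angle, whatever the lens; pixels are square), "cx", "cy" (the principal point, pixels), "k1" (the pictures are not rectified: a ray, as slopes to the right and down, at radius r is drawn at 1 + k1 r^2 times it, then the intrinsics apply), "world_to_cam" (4x4, takes a point from world to camera coordinates). Camera axes: x right, y up, looking along -z (the intrinsics and any distortion apply to the point x, -y, -z); pixel columns grow to the right and rows downward; lengths in m; the calibration is good to about 2 mm. A picture is of the moment at which its call begins.
- r.hand_in(): hands the job in; it is judged then, once.
The state is a dict: "clock": time; "joints": joint angles; "qvel": joint speeds; "tau": joint torques, N m; "tcp_pos": TCP position; "orientation": TCP orientation; "contact_force": force on the tool from outside, world axes, zero at the start; "moment": the same for the moment, N m; "grip_width": finger opening in m; "gripper_force": force on a finger pad.
Only numpy, scipy, OpenCV 4.12 (cv2) and the standard library are available. Lean on these libraries where they do the work, as an engineer would, in place of code of your own. Each camera call takes 0.05 s, during which the arm holds its last target. There are 200 camera calls.

### The job

Put the sound polisher accessories away in the caddy, each upright and flat on the floor of its own pocket: the big wheel in the largest round pocket, the small wheel in the middle-sized round pocket, the tapered spindle in the smallest round pocket and the drill chuck in the square pocket. Leave the chipped wheel and the snapped spindle standing where they are on the bench.

Things in the scene. Friction and masses are not known exactly. Their poses are not given: they have to be found in the camera images.
- wheel_big_center (a point): The big sound grinding wheel: a full round grey-green abrasive disc 20 mm thick lying flat, 60 mm in diameter, with a black steel stub, 18 mm in diameter and 40 mm long, standing up from its middle. Point: on the axis at half the total height of 60 mm; the underside is 30 mm below it, the disc's upper face 10 mm below, the stub's end 30 mm above. z up. Grip the stub from above; about 0.2 kg.
- wheel_fine_center (a point): The small sound grinding wheel: a full round grey-green abrasive disc 20 mm thick lying flat, 42 mm in diameter, with a black steel stub, 18 mm in diameter and 40 mm long, standing up from its middle. Point: on the axis at half the total height of 60 mm; the underside is 30 mm below it, the disc's upper face 10 mm below, the stub's end 30 mm above. z up. Grip the stub from above; about 0.13 kg.
- chuck_center (a point): The drill chuck: a bright steel cylinder standing upright, 34 mm in diameter and 58 mm tall, its top 12 mm tapering to 18 mm with three dark jaws on its face. The point is on the axis at half height, 29 mm above the underside; z is up. Grip it from above across the upper half of the cylinder; about 0.28 kg.
- spindle_center (a point): The sound tapered spindle, upright, 72 mm tall: black foot 30 mm in diameter and 8 mm high, black collar 18 mm in diameter and 38 mm long, then a bright steel cone 26 mm long tapering from 15 to 4 mm. The point is on the axis at half height (36 mm above the underside); the collar runs from 28 mm below to 10 mm above it; z up. Grip the collar from above. About 0.14 kg.
- wheel_chipped_center (a point): The chipped wheel, to be left alone: like the big wheel (grey-green abrasive disc 20 mm thick lying flat, 60 mm in diameter, stub 18 mm by 40 mm, 60 mm tall in all), but about a third of the disc is broken away along a straight line 11 mm from the axis, so that from above it is a D. Point: on the stub's axis, 30 mm above the underside; z up.
- spindle_snapped_center (a point): The snapped spindle, to be left alone: the same foot (30 mm by 8 mm) and collar (18 mm by 38 mm) as the sound spindle, but the cone is broken off, leaving a bright flat stump 12 mm in diameter and 3 mm high. 49 mm tall, upright. The point is on the axis at half height, 24.5 mm above the underside.
- pocket_large_floor (a point): Grey plastic block 92 mm square with a round pocket 78 mm in diameter (the largest), 10 mm deep with a cork floor. One of four blocks fixed two by two, in any order, in the caddy: a wooden tray 204 mm square, walls 9 mm thick. Point: centre of the pocket's floor, 11 mm above the bench; pocket rim 10 mm, tray rim 13 mm above it. x, y along the block's sides, z up.
- pocket_middle_floor (a point): Grey plastic block 92 mm square with a round pocket 60 mm in diameter (the middle size), 10 mm deep with a cork floor. One of four blocks fixed two by two, in any order, in the caddy: a wooden tray 204 mm square, walls 9 mm thick. Point: centre of the pocket's floor, 11 mm above the bench; pocket rim 10 mm, tray rim 13 mm above it. x, y along the block's sides, z up.
- pocket_small_floor (a point): Grey plastic block 92 mm square with a round pocket 46 mm in diameter (the smallest), 10 mm deep with a cork floor. One of four blocks fixed two by two, in any order, in the caddy: a wooden tray 204 mm square, walls 9 mm thick. Point: centre of the pocket's floor, 11 mm above the bench; pocket rim 10 mm, tray rim 13 mm above it. x, y along the block's sides, z up.
- pocket_square_floor (a point): Grey plastic block 92 mm square with a square pocket 52 mm wide, 10 mm deep with a cork floor. One of four blocks fixed two by two, in any order, in the caddy: a wooden tray 204 mm square, walls 9 mm thick. Point: centre of the pocket's floor, 11 mm above the bench; pocket rim 10 mm, tray rim 13 mm above it. x, y along the block's sides, z up.
There are look-alikes about, which are no part of the job. Leave any blue, orange or red look-alike of the part that bears chuck_center alone.

How it is judged:
At the end, for the whole second after the job is handed in: Big wheel, small wheel, spindle and chuck rest in the largest, middle and smallest round and the square pocket: within 14 mm of its centre, underside within 3 mm of its floor, tilt under 0.1 rad. Chipped wheel and snapped spindle within 20 mm of their start, tilt under 0.15 rad (horizontal distance between wheel_big_center and pocket_large_floor below 0.014 m and z of wheel_big_center in the frame of pocket_large_floor between 0.027 and 0.033 m and angle between each of wheel_big_center, wheel_fine_center, spindle_center, chuck_center's own z axis and vertical below 0.1 rad and linear speed of each of wheel_big, wheel_fine, spindle, chuck below 0.02 m/s and horizontal distance between wheel_fine_center and pocket_middle_floor below 0.014 m and z of wheel_fine_center in the frame of pocket_middle_floor between 0.027 and 0.033 m and horizontal distance between spindle_center and pocket_small_floor below 0.014 m and z of spindle_center in the frame of pocket_small_floor between 0.033 and 0.039 m and horizontal distance between chuck_center and pocket_square_floor below 0.014 m and z of chuck_center in the frame of pocket_square_floor between 0.026 and 0.032 m and distance of each of wheel_chipped_center, spindle_snapped_center from where it was at the start of the episode below 0.02 m and angle between each of wheel_chipped_center, spindle_snapped_center's own z axis and vertical below 0.15 rad); the robot touches nothing.
It fails at once if the chipped wheel is moved more than 20 mm (distance of wheel_chipped_center from where it was at the start of the episode above 0.02 m).
It fails at once if the snapped spindle is moved more than 20 mm (distance of spindle_snapped_center from where it was at the start of the episode above 0.02 m).
It also fails if it takes over 104 s, if anything falls off the work surface, if the arm or the gripper's body presses on something with over 40 N, if the wrist force passes 120 N, or if a joint passes its speed limit or range.

## Working session

There is one attempt and no reset: what is moved stays moved. The work goes in short steps, Python scripts to look and compute and a shell command to move; the robot and the scene stay as the last step left them, time stands still between calls to the robot, and variables do not carry over. Pictures are saved under pics/ and viewed, at most 14 in all, crops included, and the job is handed in when it is done.

```bash
mkdir -p pics; ls; python3 - <<'E'
from bench import status, eyes, r
import cv2,numpy as np
print(status.get_obs())
for n in ("top","side"):
    f=eyes.grab_frame(n); cv2.imwrite(f"pics/{n}0.png",f["image"][:,:,::-1]); np.savez(f"pics/{n}0.npz",**f)
    print(n,f["fovy"],f["cx"],f["cy"],f["k1"],f["world_to_cam"].round(3).tolist())
E
```

```text
pics
{'clock': 0.0, 'joints': array([-1.32809551,  0.47783226,  0.02233878,  1.55644584, -0.01152507,
        1.10929035, -0.08310939]), 'qvel': array([-0.00039496, -0.00198494,  0.00033352,  0.00019312, -0.00061932,
        0.0010027 , -0.00119245]), 'tau': array([-8.40138346e-04, -5.96447933e+01,  1.60758700e+00, -2.81190777e+01,
        1.24991246e-02,  9.52859817e-03, -1.95204825e-05]), 'tcp_pos': array([0.23176757, 0.63333534, 0.23030649]), 'orientation': array([-5.48175994e-01, -3.09318483e+00,  2.88410818e-03]), 'contact_force': array([-0.62094766, -0.14314503,  0.41622456]), 'moment': array([-0.03465132,  0.00370549, -0.06094623]), 'gripper_force': 0.0, 'grip_width': 0.0854039882091109}
top 47.85550419027392 255.14056960977285 186.30788613204044 -0.061387510177771776 [[-0.001, -1.0, 0.003, -0.047], [0.984, -0.0, 0.18, -0.573], [-0.18, 0.003, 0.984, -0.906], [0.0, 0.0, 0.0, 1.0]]
side 51.56424740919138 253.91428633511612 190.32578939481849 0.007332450431418764 [[0.98, -0.2, -0.006, -0.546], [0.123, 0.578, 0.807, -0.085], [-0.158, -0.791, 0.591, -0.863], [0.0, 0.0, 0.0, 1.0]]
```

View pics/top0.png

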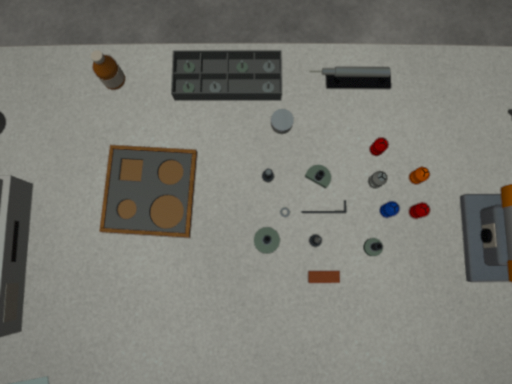

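View pics/side0.png

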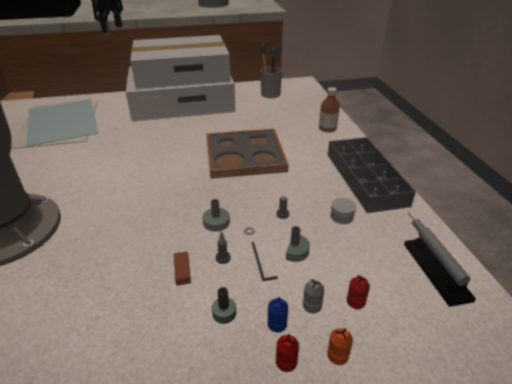

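In the top view the candidates are:
- **Big wheel:** a full disc at (267,240).
- **Chipped wheel:** the D at (318,177).
- **Small wheel:** (373,246).
- **Sound spindle:** (316,240), with a bright cone visible in the side view at (222,240).
- **Snapped spindle:** (268,175), with a flat top in the side view at (283,205).
- **Chuck:** grey, at (377,179). Its look-alikes are red at (379,146) and (420,210), orange at (420,175) and blue at (390,209).
- **Caddy:** square pocket (131,169), middle (171,172), small (127,209), large (167,211).

```bash
cat > h.py <<'E'
import numpy as np, cv2
from scipy.spatial.transform import Rotation as R
def cloud(f):
    h,w=f["depth"].shape; fl=h/2/np.tan(np.radians(float(f["fovy"]))/2)
    K=np.array([[fl,0,float(f["cx"])],[0,fl,float(f["cy"])],[0,0,1.]])
    uv=np.stack(np.meshgrid(np.arange(w),np.arange(h)),-1).reshape(-1,1,2).astype(float)
    s=cv2.undistortPoints(uv,K,np.array([float(f["k1"]),0,0,0])).reshape(h,w,2)
    T=np.linalg.inv(f["world_to_cam"]); d=f["depth"]
    P=np.stack([s[...,0]*d,-s[...,1]*d,-d],-1)@T[:3,:3].T+T[:3,3]
    dirs=np.stack([s[...,0],-s[...,1],-np.ones((h,w))],-1)@T[:3,:3].T
    return P,dirs,T[:3,3]
def at(dirs,o,u,v,z):
    d=dirs[int(round(v)),int(round(u))]; return (o+d*(z-o[2])/d[2])[:2]
def delta(o,x,y,z,yaw=None):
    """tool-frame shift (units of 20 mm) to world target; yaw = world angle of tool y (mod pi)"""
    Rm=R.from_rotvec(o["orientation"]).as_matrix()
    print("shift units",((np.array([x,y,z])-o["tcp_pos"])@Rm/0.02).round(2),"tilt",np.degrees(np.arccos(-Rm[2,2])).round(2))
    a=np.arctan2(Rm[1,1],Rm[0,1]); print("tool y world deg",np.degrees(a).round(1))
E
python3 - <<'E'
from h import *
from bench import status
f=dict(np.load("pics/top0.npz")); P,D,o=cloud(f)
print("bench z",np.median(P[300:380,200:400,2]))
for n,u,v,zlo,zhi in [("big",267,240,.05,.07),("fine",373,246,.05,.07),("chip",318,177,.05,.07),("spin",316,240,.03,.08),("snap",268,175,.038,.06),("chuck",377,179,.035,.07),("red",379,146,.035,.07),("blue",390,209,.035,.07),("orange",420,175,.035,.07),("red2",420,210,.035,.07)]:
    c=at(D,o,u,v,.045); m=(np.hypot(*(P[...,:2]-c).transpose(2,0,1))<.03)&(P[...,2]>zlo)&(P[...,2]<zhi)&(f["depth"]>0)
    q=P[m]; print(n,c.round(3),m.sum(),"mid",((q.min(0)+q.max(0))/2).round(4),"mean",q.mean(0).round(4),"zmax",q[:,2].max().round(3))
im=f["image"].astype(int); reg=np.zeros(im.shape[:2],np.uint8); reg[153:230,110:189]=1
m=((im[...,0]-im[...,2]>25)&(reg>0)).astype(np.uint8)
n,l,s,c=cv2.connectedComponentsWithStats(m)
for i in range(1,n):
    if s[i,4]>60:
        x,y,w,hh,a=s[i]; q=P[l==i]; e=at(D,o,c[i][0],c[i][1],.011); print("pocket",c[i].round(1),a,e.round(4),"z",np.median(q[:,2]).round(4),"mid",((q.min(0)+q.max(0))/2).round(4),"ext",np.ptp(q,axis=0).round(3))
        print(np.array(at(D,o,x,y+hh/2,.011)).round(3))
delta(status.get_obs(),.5,0,.2)
cv2.imwrite("pics/crop0.png",cv2.resize(f["image"][130:275,235:445,::-1],None,fx=3.5,fy=3.5,interpolation=2))
E
```

```text
bench z -0.0004713653258394679
big [ 0.455 -0.073] 54 mid [ 0.4564 -0.0735  0.0578] mean [ 0.4567 -0.073   0.0598] zmax 0.064
fine [ 0.441 -0.305] 62 mid [ 0.4415 -0.3126  0.057 ] mean [ 0.4417 -0.3123  0.0594] zmax 0.063
chip [ 0.595 -0.188] 56 mid [ 0.6001 -0.192   0.0568] mean [ 0.6003 -0.1922  0.0587] zmax 0.063
spin [ 0.455 -0.18 ] 50 mid [ 0.4557 -0.1835  0.0518] mean [ 0.4552 -0.1818  0.0508] zmax 0.072
snap [ 0.6   -0.076] 52 mid [ 0.6058 -0.0771  0.0458] mean [ 0.6057 -0.0765  0.0467] zmax 0.052
chuck [ 0.591 -0.321] 189 mid [ 0.5931 -0.3271  0.0496] mean [ 0.5918 -0.3243  0.0517] zmax 0.064
red [ 0.668 -0.33 ] 189 mid [ 0.672  -0.3347  0.0493] mean [ 0.6699 -0.3321  0.0515] zmax 0.064
blue [ 0.523 -0.347] 196 mid [ 0.5243 -0.3508  0.0496] mean [ 0.5231 -0.3487  0.0516] zmax 0.063
orange [ 0.6  -0.42] 197 mid [ 0.6032 -0.4244  0.0488] mean [ 0.6016 -0.4215  0.0511] zmax 0.062
red2 [ 0.52  -0.415] 203 mid [ 0.5215 -0.4188  0.0483] mean [ 0.5201 -0.4157  0.0513] zmax 0.061
pocket [130.9 169.6] 455 [0.6191 0.2429] z 0.011 mid [0.5232 0.1124 0.4991] ext [0.246 0.313 0.991]
[0.619 0.269]
pocket [170.1 171.9] 495 [0.6142 0.1511] z 0.011 mid [0.5218 0.0678 0.5005] ext [0.243 0.224 0.988]
[0.614 0.179]
pocket [187.1 215.3] 86 [0.5136 0.1087] z 0.023 mid [0.5232 0.1075 0.0214] ext [0.085 0.008 0.011]
[0.523 0.113]
pocket [166.5 211.2] 889 [0.5228 0.1572] z 0.0111 mid [0.4804 0.0753 0.5003] ext [0.161 0.239 0.988]
[0.52  0.194]
pocket [126.6 208.8] 293 [0.5273 0.2475] z 0.0108 mid [0.5278 0.2466 0.0137] ext [0.043 0.046 0.017]
[0.527 0.271]
shift units [-23.48 -25.13   1.57] tilt 0.09
tool y world deg 69.9
```

View pics/crop0.png

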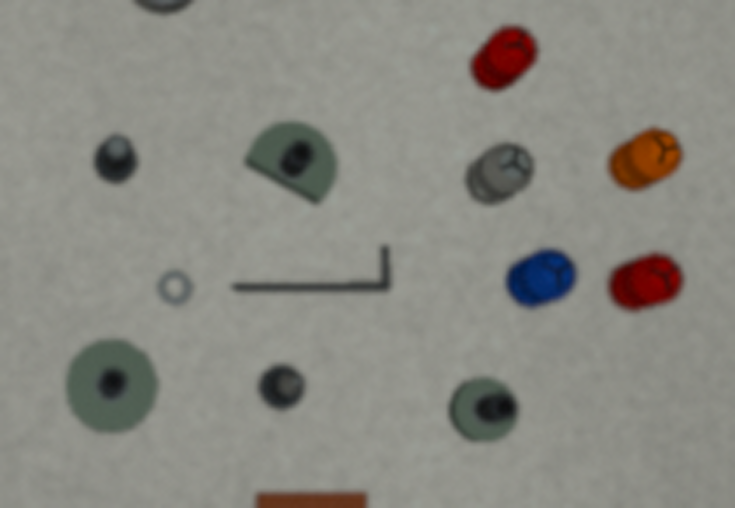

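The crop confirms the choice: big wheel (110,383) is a full disc, chipped D at (295,160), sound spindle (282,386), snapped (115,157), grey chuck (500,172), small wheel (484,408). Next I check the height of the box beside the start pose.

```bash
python3 - <<'E'
from h import *
for n in("top","side"):
    f=dict(np.load(f"pics/{n}0.npz")); P,D,o=cloud(f)
    m=(P[...,0]>.1)&(P[...,0]<.95)&(P[...,1]>.3)&(P[...,1]<.9)&(P[...,2]>.03)&(f["depth"]>0)&(P[...,2]<.5)
    q=P[m]; print(n,m.sum(),np.percentile(q,[1,50,99],axis=0).round(3).tolist())
    q=q[q[:,2]>.15]; len(q) and print("high",len(q),q.min(0).round(3),q.max(0).round(3))
E
python3 -m crank '[[0,0,-1,0,0,-0.149],[0,0,-1,0,0,-0.149],[0,0,-1,0,0,-0.149],[0,0,-1,0,0,0],[0,0,0,0,0,0]]' 0.7 40
```

```text
top 3498 [[0.256, 0.302, 0.031], [0.454, 0.48, 0.075], [0.847, 0.496, 0.129]]
side 8494 [[0.208, 0.475, 0.033], [0.42, 0.496, 0.138], [0.766, 0.701, 0.329]]
high 3834 [0.197 0.487 0.15 ] [0.769 0.717 0.343]
clock: 0.6
tcp_pos: [0.2324, 0.6351, 0.3141]
orientation: [0.0, 3.14, 0.007]
contact_force: [-0.1, 0.1, 0.0]
grip_width: 0.0598
gripper_force: 0.0
```

```bash
python3 - <<'E'
from h import *
from bench import status
f=dict(np.load("pics/side0.npz")); P,D,o=cloud(f)
for u,v in [(150,48),(220,42),(180,43),(140,70),(225,75),(180,95),(135,75),(270,70),(180,60)]: print(u,v,P[v,u].round(3))
delta(status.get_obs(),.55,.2,.31); delta(status.get_obs(),.457,-.073,.2)
E
```

```text
150 48 [0.34  0.608 0.188]
220 42 [0.569 0.62  0.189]
180 43 [0.438 0.642 0.188]
140 70 [0.306 0.494 0.158]
225 75 [0.565 0.496 0.121]
180 95 [0.416 0.481 0.073]
135 75 [0.288 0.496 0.143]
270 70 [0.746 0.631 0.077]
180 60 [0.429 0.496 0.179]
shift units [-15.88 -21.75   0.13] tilt 0.27
tool y world deg 90.0
shift units [-11.23 -35.43   5.56] tilt 0.27
tool y world deg 90.0
```

```bash
python3 -m crank '[[-0.95,-1,0,0,0,0],[-0.95,-1,0,0,0,0],[-0.95,-1,0,0,0,0],[-0.95,-1,0,0,0,0],[-0.95,-1,0,0,0,0],[-0.95,-1,0,0,0,0],[-0.95,-1,0,0,0,0],[-0.95,-1,0,0,0,0],[-0.95,-1,0,0,0,0],[-0.95,-1,0,0,0,0],[-0.95,-1,0,0,0,0],[-0.95,-1,0,0,0,0]]'
python3 -m crank '[[0,-1,0.4,0,0,0],[0,-1,0.4,0,0,0],[0,-1,0.4,0,0,0],[0,-1,0.4,0,0,0],[0,-1,0.4,0,0,0],[0,-1,0.4,0,0,0],[0,-1,0.4,0,0,0],[0,-1,0.4,0,0,0],[0,-1,0.4,0,0,0],[0,-1,0.4,0,0,0],[0,-1,0.4,0,0,0],[0,-1,0.4,0,0,0]]'
python3 -c "
from h import *
from bench import status
delta(status.get_obs(),.457,-.0735,.15)"
```

```text
clock: 1.8
tcp_pos: [0.4603, 0.3926, 0.3099]
orientation: [-0.0, -3.14, 0.002]
contact_force: [-0.1, 1.0, -0.2]
grip_width: 0.0596
gripper_force: 0.0
clock: 3.0
tcp_pos: [0.4592, 0.1528, 0.2139]
orientation: [-0.0, -3.14, 0.001]
contact_force: [0.2, 1.6, 0.6]
grip_width: 0.0599
gripper_force: 0.0
shift units [  0.11 -11.31   3.21] tilt 0.1
tool y world deg 90.0
```

```bash
python3 -m crank '[[0,-1,0,0,0,0],[0,-1,0,0,0,0],[0,-1,0,0,0,0],[0,-1,0,0,0,0],[0,-1,0.5,0,0,0],[0,-1,0.5,0,0,0],[0,-1,0.5,0,0,0],[0,-1,0.5,0,0,0],[0,-1,0.5,0,0,0],[0.1,-1,0.6,0,0,0],[0,-1,0,0,0,0],[0,-0.2,0,0,0,0]]'
cat > w.py <<'E'
import sys
from h import *
from bench import status, eyes
# w.py name x y z zlo zhi : wrist view, slice of points near expected axis, circle centre, then shift
name=sys.argv[1]; x,y,z,lo,hi=map(float,sys.argv[2:7])
f=eyes.grab_frame("wrist"); cv2.imwrite(f"pics/{name}.png",f["image"][:,:,::-1]); P,D,o=cloud(f)
m=(np.hypot(P[...,0]-x,P[...,1]-y)<.028)&(P[...,2]>lo)&(P[...,2]<hi)&(f["depth"]>0)
q=P[m]; s=status.get_obs()
if len(q)>20:
    c,rad=cv2.minEnclosingCircle(q[:,:2].astype(np.float32)); print(len(q),"circle",np.round(c,4),"r",round(rad,4),"mean",q.mean(0).round(4),"zmax",q[:,2].max().round(4)); delta(s,c[0],c[1],z)
print(s["tcp_pos"].round(4),"cam",o.round(3))
E
python3 w.py big1 .457 -.0735 .028 .052 .068
```

```text
clock: 4.2
tcp_pos: [0.4568, -0.0722, 0.1522]
orientation: [-0.005, -3.139, 0.002]
contact_force: [-0.3, -0.2, 0.3]
grip_width: 0.0594
gripper_force: 0.0
361 circle [ 0.4567 -0.0722] r 0.009 mean [ 0.4556 -0.0721  0.0607] zmax 0.0636
shift units [ 0.02 -0.03  6.23] tilt 0.09
tool y world deg 89.8
[ 0.4573 -0.0716  0.1526] cam [ 0.376 -0.072  0.296]
```

View pics/big1.png

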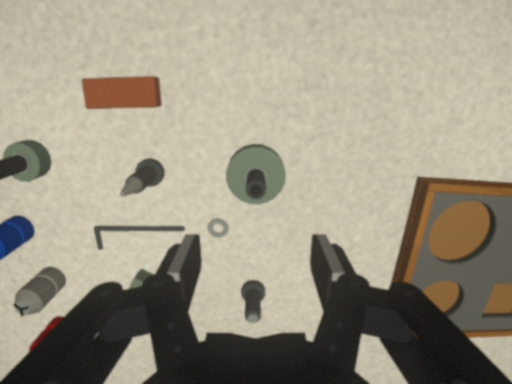

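The wrist view shows the big wheel's stub at (256,183), centred between the fingers. Next: descend, grip and lift.

```bash
python3 -m crank '[[0,0,1,0,0,0],[0,0,1,0,0,0],[0,0,1,0,0,0],[0,0,1,0,0,0],[0,0,1,0,0,0],[0,0,0.8,0,0,0],[0,0,0.4,0,0,0],[0,0,0,0,0,0]]'
python3 -m crank '[[0,0,0,0,0,0],[0,0,0,0,0,0],[0,0,0,0,0,0],[0,0,0,0,0,0],[0,0,0,0,0,0],[0,0,0,0,0,0],[0,0,-0.3,0,0,0],[0,0,-0.7,0,0,0],[0,0,-1,0,0,0],[0,0,-1,0,0,0],[0,0,-1,0,0,0],[0,0,0,0,0,0]]' 0 50
python3 -c "
from h import *
from bench import status
delta(status.get_obs(),.522,.156,.042)"
```

```text
clock: 5.05
tcp_pos: [0.4575, -0.0692, 0.0285]
orientation: [0.002, -3.14, -0.0]
contact_force: [0.1, 0.3, 0.8]
grip_width: 0.06
gripper_force: 0.0
clock: 6.25
tcp_pos: [0.4597, -0.0701, 0.1117]
orientation: [-0.0, 3.137, 0.001]
contact_force: [1.3, 0.7, -2.2]
grip_width: 0.0164
gripper_force: 48.8
shift units [-3.1 11.3  3.5] tilt 0.28
tool y world deg 90.0
```

```bash
python3 -m crank '[[-0.3,1,0,0,0,0],[-0.3,1,0,0,0,0],[-0.3,1,0,0,0,0],[-0.3,1,0,0,0,0],[-0.3,1,0,0,0,0],[-0.3,1,0,0,0,0],[-0.3,1,0,0,0,0],[-0.3,1,0,0,0,0],[-0.3,1,0,0,0,0],[-0.3,1,0,0,0,0],[0,1,0,0,0,0],[0,0.3,0,0,0,0]]'
python3 -m crank '[[0,0,0,0,0,0],[0,0,1,0,0,0],[0,0,0.5,0,0,0],[0,0,0,0,0,0]]'
python3 - <<'E'
from h import *
from bench import status,eyes
s=status.get_obs(); delta(s,.522,.156,.041)
f=eyes.grab_frame("wrist"); cv2.imwrite("pics/pl1.png",f["image"][:,:,::-1]); P,D,o=cloud(f); np.savez("pics/pl1.npz",**f)
im=f["image"].astype(int); q=P[(P[...,2]<.0155)&(P[...,2]>.006)&(f["depth"]>0)&(im[...,0]-im[...,2]>25)]
for n,x,y in [("sq",.618,.2415),("mid",.613,.150),("lg",.522,.156),("sm",.5265,.246)]:
    w=q[np.hypot(q[:,0]-x,q[:,1]-y)<.048]
    if len(w)>50: print(n,len(w),((w.min(0)+w.max(0))/2).round(4),np.ptp(w,axis=0).round(4))
E
```

```text
clock: 7.45
tcp_pos: [0.5174, 0.1584, 0.1084]
orientation: [0.005, -3.14, -0.001]
contact_force: [0.9, 0.5, -2.7]
grip_width: 0.0166
gripper_force: 48.9
clock: 7.85
tcp_pos: [0.5166, 0.1542, 0.0777]
orientation: [-0.002, -3.138, 0.003]
contact_force: [-0.4, -0.0, -2.4]
grip_width: 0.0164
gripper_force: 48.9
shift units [-0.27  0.09  1.84] tilt 0.23
tool y world deg 89.9
sq 111 [0.6233 0.257  0.0131] [0.0457 0.0239 0.0032]
mid 1674 [0.618  0.1535 0.0129] [0.0522 0.0421 0.0042]
lg 1585 [0.5076 0.1553 0.0131] [0.0455 0.078  0.0045]
sm 2122 [0.5292 0.2487 0.013 ] [0.0431 0.0435 0.0044]
```

View pics/pl1.png

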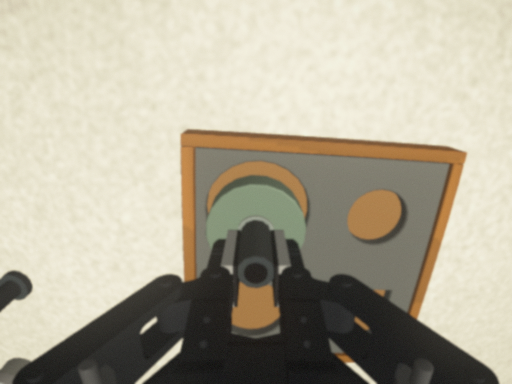

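The wheel at (255,210) sits over the large pocket (258,200), about 5 mm short in x. I'll correct that while lowering.

```bash
python3 -m crank '[[-0.27,0.05,0,0,0,0],[0,0,0.7,0,0,0],[0,0,0.6,0,0,0],[0,0,0.3,0,0,0],[0,0,0.2,0,0,0],[0,0,0,0,0,0],[0,0,0,0,0,0]]'
```

```text
clock: 8.6
tcp_pos: [0.5236, 0.157, 0.0433]
orientation: [-0.0, 3.142, 0.0]
contact_force: [0.0, -0.7, -1.2]
grip_width: 0.0166
gripper_force: 48.9
```

```bash
python3 -m crank '[[0,0,0.1,0,0,0],[0,0,0.08,0,0,0],[0,0,0,0,0,0]]'
python3 -m crank '[[0,0,0,0,0,0],[0,0,0,0,0,0],[0,0,0,0,0,0],[0,0,0,0,0,0],[0,0,-0.3,0,0,0],[0,0,-1,0,0,0],[0,0,-1,0,0,0],[0,0,-1,0,0,0],[0,0,-1,0,0,0],[0,0,-1,0,0,0]]' 0.6
python3 - <<'E'
from h import *
from bench import status,eyes
f=eyes.grab_frame("wrist"); cv2.imwrite("pics/pl2.png",f["image"][:,:,::-1]); P,D,o=cloud(f)
m=(np.hypot(P[...,0]-.522,P[...,1]-.156)<.03)&(f["depth"]>0); z=P[...,2]
q=P[m&(z>.06)&(z<.08)]; print("stub",((q.min(0)+q.max(0))/2).round(4)); q=P[m&(z>.02)&(z<.045)]; print("disc z",np.percentile(q[:,2],[5,50,95]).round(4))
delta(status.get_obs(),.4415,-.3115,.15)
E
```

```text
clock: 8.9
tcp_pos: [0.5239, 0.1572, 0.0412]
orientation: [-0.0, 3.141, 0.001]
contact_force: [-4.3, -0.5, 11.8]
grip_width: 0.0166
gripper_force: 50.5
clock: 9.9
tcp_pos: [0.5234, 0.1569, 0.1469]
orientation: [-0.0, 3.141, 0.0]
contact_force: [1.0, 0.7, 0.5]
grip_width: 0.0511
gripper_force: 0.0
stub [0.5218 0.1572 0.0673]
disc z [0.0309 0.0323 0.0337]
shift units [  4.19 -23.45  -0.07] tilt 0.29
tool y world deg 90.0
```

Big wheel placed (disc face at 32 mm, stub within 2 mm of centre). Now the small wheel.

```bash
python3 -m crank '[[0.1,-1,0,0,0,0],[0.1,-1,0,0,0,0],[0.1,-1,0,0,0,0],[0.1,-1,0,0,0,0],[0.1,-1,0,0,0,0],[0.2,-1,0,0,0,0],[0.2,-1,0,0,0,0],[0.2,-1,0,0,0,0],[0.2,-1,0,0,0,0],[0.2,-1,0,0,0,0],[0.2,-1,0,0,0,0],[0.2,-1,0,0,0,0]]'
python3 -m crank '[[0.2,-1,0,0,0,0],[0.2,-1,0,0,0,0],[0.2,-1,0,0,0,0],[0.2,-1,0,0,0,0],[0.2,-1,0,0,0,0],[0.2,-1,0,0,0,0],[0.2,-1,0,0,0,0],[0.2,-1,0,0,0,0],[0.3,-1,0,0,0,0],[0.2,-1,0,0,0,0],[0.2,-1,0,0,0,0],[0,-0.4,0,0,0,0]]'
python3 -m crank '[[0,0,0,0,0,0],[0,0,0,0,0,0]]'
python3 w.py fine1 .4415 -.3115 .028 .052 .068
```

```text
clock: 11.15
tcp_pos: [0.4853, -0.0838, 0.1459]
orientation: [-0.0, 3.141, 0.0]
contact_force: [-0.3, -0.7, -0.3]
grip_width: 0.0513
gripper_force: 0.0
clock: 12.35
tcp_pos: [0.4387, -0.3131, 0.1459]
orientation: [-0.004, -3.142, 0.001]
contact_force: [-0.6, 0.8, 0.4]
grip_width: 0.0514
gripper_force: 0.0
clock: 12.55
tcp_pos: [0.4399, -0.3101, 0.1456]
orientation: [0.002, -3.141, -0.001]
contact_force: [0.4, 0.1, 0.0]
grip_width: 0.0508
gripper_force: 0.0
380 circle [ 0.4404 -0.3137] r 0.0091 mean [ 0.4392 -0.3136  0.0607] zmax 0.063
shift units [-0.02 -0.2   5.88] tilt 0.05
tool y world deg 90.1
[ 0.44   -0.3098  0.1455] cam [ 0.358 -0.31   0.289]
```

```bash
python3 -m crank '[[0,-0.2,1,0,0,0],[0,0,1,0,0,0],[0,0,1,0,0,0],[0,0,1,0,0,0],[0,0,0.9,0,0,0],[0,0,0.6,0,0,0],[0,0,0.4,0,0,0],[0,0,0,0,0,0]]'
python3 -m crank '[[0,0,0,0,0,0],[0,0,0,0,0,0],[0,0,0,0,0,0],[0,0,0,0,0,0],[0,0,0,0,0,0],[0,0,0,0,0,0],[0,0,-0.3,0,0,0],[0,0,-0.7,0,0,0],[0,0,-1,0,0,0],[0,0,-1,0,0,0],[0,0,-1,0,0,0],[0,0,-1,0,0,0]]' 0 50
python3 -c "
from h import *
from bench import status
delta(status.get_obs(),.614,.151,.1)"
```

```text
clock: 13.4
tcp_pos: [0.4394, -0.3143, 0.027]
orientation: [0.001, -3.14, -0.001]
contact_force: [-0.4, -0.2, -0.3]
grip_width: 0.0508
gripper_force: 0.0
clock: 14.6
tcp_pos: [0.4393, -0.3151, 0.1293]
orientation: [0.0, 3.141, -0.0]
contact_force: [0.5, -0.8, -2.1]
grip_width: 0.0167
gripper_force: 48.8
shift units [-8.73 23.31  1.46] tilt 0.01
tool y world deg 90.0
```

```bash
python3 -m crank '[[-0.35,1,0,0,0,0],[-0.35,1,0,0,0,0],[-0.35,1,0,0,0,0],[-0.35,1,0,0,0,0],[-0.35,1,0,0,0,0],[-0.35,1,0,0,0,0],[-0.35,1,0,0,0,0],[-0.35,1,0,0,0,0],[-0.35,1,0,0,0,0],[-0.35,1,0,0,0,0],[-0.35,1,0,0,0,0],[-0.35,1,0,0,0,0]]'
python3 -m crank '[[-0.4,1,0,0,0,0],[-0.4,1,0,0,0,0],[-0.4,1,0,0,0,0],[-0.4,1,0,0,0,0],[-0.4,1,0,0,0,0],[-0.4,1,0,0,0,0],[-0.4,1,0,0,0,0],[-0.4,1,0,0,0,0],[-0.4,1,0,0,0,0],[-0.4,1,0,0,0,0],[-0.4,1,0,0,0,0],[-0.2,0.3,0,0,0,0]]'
python3 -m crank '[[0,0,0,0,0,0],[0,0,0,0,0,0]]'
python3 -c "
from h import *
from bench import status
delta(status.get_obs(),.6135,.1505,.042)"
```

```text
clock: 15.8
tcp_pos: [0.5236, -0.0744, 0.1285]
orientation: [0.0, 3.141, -0.0]
contact_force: [0.1, -1.0, -2.3]
grip_width: 0.0164
gripper_force: 48.9
clock: 17.0
tcp_pos: [0.616, 0.1546, 0.1278]
orientation: [-0.006, 3.141, 0.002]
contact_force: [-0.0, 0.6, -2.0]
grip_width: 0.0166
gripper_force: 48.8
clock: 17.2
tcp_pos: [0.6152, 0.1496, 0.1276]
orientation: [-0.001, -3.141, 0.002]
contact_force: [-0.2, 0.3, -2.4]
grip_width: 0.0164
gripper_force: 48.8
shift units [0.08 0.05 4.28] tilt 0.07
tool y world deg 89.9
```

```bash
python3 -m crank '[[0.08,0.05,1,0,0,0],[0,0,1,0,0,0],[0,0,1,0,0,0],[0,0,0.6,0,0,0],[0,0,0.4,0,0,0],[0,0,0.2,0,0,0],[0,0,0,0,0,0],[0,0,0,0,0,0]]'
python3 -m crank '[[0,0,0.08,0,0,0],[0,0,0,0,0,0]]'
```

```text
clock: 18.0
tcp_pos: [0.6145, 0.1521, 0.0444]
orientation: [-0.0, 3.14, 0.001]
contact_force: [-0.0, 0.5, -1.7]
grip_width: 0.0166
gripper_force: 48.9
clock: 18.2
tcp_pos: [0.6141, 0.1521, 0.0425]
orientation: [-0.001, 3.141, 0.0]
contact_force: [-0.4, 0.3, -2.2]
grip_width: 0.0165
gripper_force: 48.9
```

```bash
python3 -m crank '[[0,0,0.08,0,0,0],[0,0,0.04,0,0,0],[0,0,0,0,0,0]]'
python3 -m crank '[[0,0,0,0,0,0],[0,0,0,0,0,0],[0,0,0,0,0,0],[0,0,0,0,0,0],[0,0,-0.3,0,0,0],[0,0,-1,0,0,0],[0,0,-1,0,0,0],[0,0,-1,0,0,0],[0,0,-1,0,0,0],[0,0,-1,0,0,0]]' 0.6
cat > chk.py <<'E'
import sys
from h import *
from bench import status,eyes
x,y,a,b,c,d,tx,ty,tz=map(float,sys.argv[1:10])
f=eyes.grab_frame("wrist"); P,D,o=cloud(f)
m=(np.hypot(P[...,0]-x,P[...,1]-y)<.03)&(f["depth"]>0); z=P[...,2]
q=P[m&(z>a)&(z<b)]; print("top part",len(q),((q.min(0)+q.max(0))/2).round(4),q.max(0).round(4)); q=P[m&(z>c)&(z<d)]; print("face z",np.percentile(q[:,2],[5,50,95]).round(4))
delta(status.get_obs(),tx,ty,tz)
E
python3 chk.py .6135 .1505 .06 .08 .02 .045 .4555 -.1825 .15
```

```text
clock: 18.5
tcp_pos: [0.6138, 0.152, 0.0395]
orientation: [0.001, -3.141, 0.0]
contact_force: [0.4, 0.2, -2.2]
grip_width: 0.0162
gripper_force: 48.9
clock: 19.5
tcp_pos: [0.6139, 0.152, 0.1471]
orientation: [-0.0, 3.141, 0.0]
contact_force: [0.4, 0.2, 0.5]
grip_width: 0.0514
gripper_force: 0.0
top part 435 [0.614  0.1522 0.0671] [0.6228 0.1609 0.0739]
face z [0.0216 0.0322 0.0354]
shift units [  8.02 -16.74  -0.05] tilt 0.32
tool y world deg 90.0
```

Small wheel is seated. Now the sound spindle.

```bash
python3 -m crank '[[0.5,-1,0,0,0,0],[0.5,-1,0,0,0,0],[0.5,-1,0,0,0,0],[0.5,-1,0,0,0,0],[0.5,-1,0,0,0,0],[0.5,-1,0,0,0,0],[0.5,-1,0,0,0,0],[0.5,-1,0,0,0,0],[0.5,-1,0,0,0,0],[0.5,-1,0,0,0,0],[0.5,-1,0,0,0,0],[0.5,-1,0,0,0,0]]'
python3 -m crank '[[0.4,-1,0,0,0,0],[0.4,-1,0,0,0,0],[0.4,-1,0,0,0,0],[0.4,-1,0,0,0,0],[0.4,-0.7,0,0,0,0],[0,0,0,0,0,0],[0,0,0,0,0,0]]'
python3 w.py spin1 .4555 -.1825 .014 .03 .08; python3 w.py spin2 .4555 -.1825 .014 .06 .08
```

```text
clock: 20.75
tcp_pos: [0.4933, -0.0891, 0.1458]
orientation: [-0.0, 3.141, 0.0]
contact_force: [0.9, 0.3, -0.2]
grip_width: 0.0511
gripper_force: 0.0
clock: 21.45
tcp_pos: [0.454, -0.1819, 0.1458]
orientation: [0.001, 3.141, 0.001]
contact_force: [0.1, -0.4, -0.0]
grip_width: 0.0513
gripper_force: 0.0
407 circle [ 0.4561 -0.1835] r 0.009 mean [ 0.4525 -0.1834  0.0524] zmax 0.0746
shift units [-0.09 -0.11  6.59] tilt 0.03
tool y world deg 90.1
[ 0.4544 -0.1814  0.1458] cam [ 0.372 -0.182  0.29 ]
107 circle [ 0.4555 -0.1833] r 0.0047 mean [ 0.4546 -0.1834  0.0669] zmax 0.0745
shift units [-0.05 -0.11  6.59] tilt 0.03
tool y world deg 90.1
[ 0.4545 -0.1811  0.1457] cam [ 0.373 -0.181  0.29 ]
```

View pics/spin1.png

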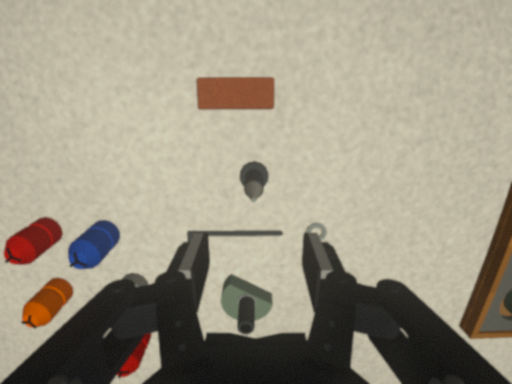

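The spindle, with its cone, is at (254,180), centred between the fingers.

```bash
python3 -m crank '[[-0.07,-0.11,1,0,0,0],[0,0,1,0,0,0],[0,0,1,0,0,0],[0,0,1,0,0,0],[0,0,1,0,0,0],[0,0,0.8,0,0,0],[0,0,0.5,0,0,0],[0,0,0.15,0,0,0],[0,0,0,0,0,0]]'
python3 -m crank '[[0,0,0,0,0,0],[0,0,0,0,0,0],[0,0,0,0,0,0],[0,0,0,0,0,0],[0,0,0,0,0,0],[0,0,0,0,0,0],[0,0,-0.3,0,0,0],[0,0,-0.7,0,0,0],[0,0,-1,0,0,0],[0,0,-1,0,0,0],[0,0,-1,0,0,0],[0,0,-1,0,0,0]]' 0 50
python3 -c "
from h import *
from bench import status
delta(status.get_obs(),.527,.2465,.13)"
```

```text
clock: 22.45
tcp_pos: [0.4556, -0.1839, 0.0166]
orientation: [0.001, -3.141, -0.0]
contact_force: [1.0, -0.5, 0.5]
grip_width: 0.0514
gripper_force: 0.0
clock: 23.65
tcp_pos: [0.4549, -0.1842, 0.1176]
orientation: [0.0, -3.141, -0.0]
contact_force: [-0.4, -0.4, -1.4]
grip_width: 0.0164
gripper_force: 48.9
shift units [-3.61 21.53 -0.62] tilt 0.02
tool y world deg 90.0
```

```bash
python3 -m crank '[[-0.15,1,-0.3,0,0,0],[-0.15,1,0,0,0,0],[-0.15,1,0,0,0,0],[-0.15,1,0,0,0,0],[-0.15,1,0,0,0,0],[-0.15,1,0,0,0,0],[-0.15,1,0,0,0,0],[-0.15,1,0,0,0,0],[-0.15,1,0,0,0,0],[-0.15,1,0,0,0,0],[-0.15,1,0,0,0,0],[-0.15,1,0,0,0,0]]'
python3 -m crank '[[-0.2,1,0,0,0,0],[-0.2,1,0,0,0,0],[-0.2,1,0,0,0,0],[-0.2,1,0,0,0,0],[-0.2,1,0,0,0,0],[-0.2,1,0,0,0,0],[-0.2,1,0,0,0,0],[-0.2,1,0,0,0,0],[-0.2,1,0,0,0,0],[0,0.5,0,0,0,0],[0,0,0,0,0,0],[0,0,0,0,0,0]]'
python3 -c "
from h import *
from bench import status
delta(status.get_obs(),.527,.2465,.030)"
```

```text
clock: 24.85
tcp_pos: [0.491, 0.0564, 0.1228]
orientation: [-0.0, -3.141, 0.0]
contact_force: [-0.4, -0.3, -1.4]
grip_width: 0.0165
gripper_force: 48.9
clock: 26.05
tcp_pos: [0.527, 0.245, 0.1225]
orientation: [-0.0, -3.141, 0.001]
contact_force: [0.2, 0.1, -1.6]
grip_width: 0.0166
gripper_force: 48.9
shift units [-0.    0.08  4.62] tilt 0.06
tool y world deg 90.0
```

```bash
python3 -m crank '[[0,0.08,1,0,0,0],[0,0,1,0,0,0],[0,0,1,0,0,0],[0,0,0.8,0,0,0],[0,0,0.5,0,0,0],[0,0,0.2,0,0,0],[0,0,0.1,0,0,0],[0,0,0,0,0,0]]'
python3 -m crank '[[0,0,0.06,0,0,0],[0,0,0,0,0,0]]'
```

```text
clock: 26.85
tcp_pos: [0.5276, 0.2473, 0.0311]
orientation: [0.0, 3.141, 0.0]
contact_force: [-0.9, -0.3, -0.9]
grip_width: 0.0162
gripper_force: 48.9
clock: 27.05
tcp_pos: [0.5275, 0.2476, 0.0299]
orientation: [-0.0, 3.141, 0.001]
contact_force: [-0.2, -0.0, -2.1]
grip_width: 0.0165
gripper_force: 48.9
```

```bash
python3 -m crank '[[0,0,0.06,0,0,0],[0,0,0.04,0,0,0],[0,0,0,0,0,0]]'
python3 -m crank '[[0,0,0,0,0,0],[0,0,0,0,0,0],[0,0,0,0,0,0],[0,0,0,0,0,0],[0,0,-0.3,0,0,0],[0,0,-1,0,0,0],[0,0,-1,0,0,0],[0,0,-1,0,0,0],[0,0,-1,0,0,0],[0,0,-1,0,0,0],[0,0,-0.5,0,0,0]]' 0.6
python3 chk.py .527 .2465 .06 .09 .04 .06 .593 -.327 .15
```

```text
clock: 27.35
tcp_pos: [0.5276, 0.2476, 0.0285]
orientation: [-0.0, 3.141, 0.001]
contact_force: [-2.2, -0.5, 7.2]
grip_width: 0.0168
gripper_force: 50.2
clock: 28.45
tcp_pos: [0.5281, 0.2477, 0.1456]
orientation: [-0.0, 3.139, 0.002]
contact_force: [0.6, -1.2, 0.3]
grip_width: 0.0513
gripper_force: 0.0
top part 244 [0.5266 0.2484 0.0727] [0.5323 0.2551 0.0853]
face z [0.0417 0.0564 0.0595]
shift units [ -3.22 -28.75  -0.24] tilt 0.23
tool y world deg 90.0
```

Spindle is seated. Now the grey chuck.

```bash
python3 -m crank '[[-0.1,-1,0,0,0,0],[-0.1,-1,0,0,0,0],[-0.1,-1,0,0,0,0],[-0.1,-1,0,0,0,0],[-0.1,-1,0,0,0,0],[-0.1,-1,0,0,0,0],[-0.1,-1,0,0,0,0],[-0.1,-1,0,0,0,0],[-0.1,-1,0,0,0,0],[-0.1,-1,0,0,0,0],[-0.1,-1,0,0,0,0],[-0.1,-1,0,0,0,0]]'
python3 -m crank '[[-0.1,-1,0,0,0,0],[-0.1,-1,0,0,0,0],[-0.1,-1,0,0,0,0],[-0.1,-1,0,0,0,0],[-0.1,-1,0,0,0,0],[-0.1,-1,0,0,0,0],[-0.1,-1,0,0,0,0],[-0.1,-1,0,0,0,0],[-0.1,-1,0,0,0,0],[-0.1,-1,0,0,0,0],[-0.1,-1,0,0,0,0],[-0.1,-1,0,0,0,0]]' 0.75
python3 -m crank '[[-0.2,-1,0,0,0,0],[-0.2,-1,0,0,0,0],[-0.2,-1,0,0,0,0],[-0.2,-1,0,0,0,0],[0,-0.7,0,0,0,0],[0,0,0,0,0,0],[0,0,0,0,0,0]]'
python3 w.py chuck1 .593 -.327 .018 .03 .08; python3 w.py chuck2 .593 -.327 .018 .054 .08
```

```text
clock: 29.7
tcp_pos: [0.5509, 0.0065, 0.1428]
orientation: [0.0, -3.14, 0.0]
contact_force: [0.8, 0.1, 0.4]
grip_width: 0.0515
gripper_force: 0.0
clock: 30.9
tcp_pos: [0.575, -0.2332, 0.1426]
orientation: [0.0, -3.14, -0.001]
contact_force: [-0.7, -0.1, -0.3]
grip_width: 0.0641
gripper_force: 0.0
clock: 31.6
tcp_pos: [0.591, -0.326, 0.1429]
orientation: [-0.0, -3.141, -0.001]
contact_force: [-0.2, 0.1, -0.5]
grip_width: 0.0639
gripper_force: 0.0
1236 circle [ 0.5936 -0.3278] r 0.0171 mean [ 0.5895 -0.3277  0.0528] zmax 0.0621
shift units [-0.12 -0.14  6.25] tilt 0.08
tool y world deg 90.1
[ 0.5913 -0.3252  0.143 ] cam [ 0.51  -0.326  0.287]
610 circle [ 0.5936 -0.3279] r 0.013 mean [ 0.5923 -0.3277  0.0583] zmax 0.0626
shift units [-0.11 -0.15  6.26] tilt 0.07
tool y world deg 90.1
[ 0.5915 -0.325   0.1431] cam [ 0.51  -0.325  0.287]
```

View pics/chuck1.png

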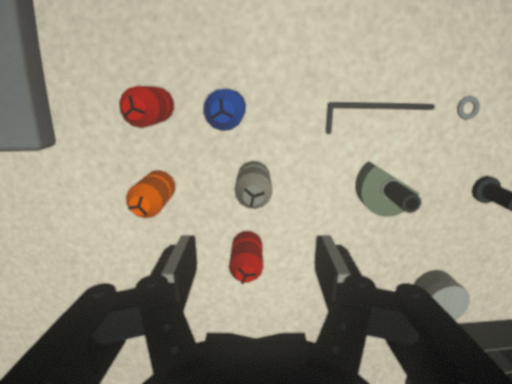

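The grey chuck at (254,185) is centred between the fingers. The blue, red and orange look-alikes are clear of the finger paths.

```bash
python3 -m crank '[[-0.11,-0.14,1,0,0,0],[0,0,1,0,0,0],[0,0,1,0,0,0],[0,0,1,0,0,0],[0,0,1,0,0,0],[0,0,0.7,0,0,0],[0,0,0.5,0,0,0],[0,0,0,0,0,0]]'
python3 -m crank '[[0,0,0,0,0,0],[0,0,0,0,0,0],[0,0,0,0,0,0],[0,0,0,0,0,0],[0,0,0,0,0,0],[0,0,-0.3,0,0,0],[0,0,-0.7,0,0,0],[0,0,-1,0,0,0],[0,0,-1,0,0,0],[0,0,-1,0,0,0],[0,0,-1,0,0,0],[0,0,-0.5,0,0,0]]' 0 60
python3 -c "
from h import *
from bench import status
delta(status.get_obs(),.618,.242,.13)"
```

```text
clock: 32.5
tcp_pos: [0.593, -0.3284, 0.0182]
orientation: [0.001, -3.14, -0.002]
contact_force: [0.6, -0.2, -0.5]
grip_width: 0.0636
gripper_force: 0.0
clock: 33.7
tcp_pos: [0.5942, -0.3301, 0.1321]
orientation: [0.0, 3.139, -0.002]
contact_force: [-0.2, -0.7, -3.1]
grip_width: 0.0318
gripper_force: 59.9
shift units [-1.19 28.61  0.07] tilt 0.17
tool y world deg 90.0
```

```bash
python3 -m crank '[[0,1,0,0,0,0],[0,1,0,0,0,0],[-0.05,1,0,0,0,0],[-0.05,1,0,0,0,0],[-0.05,1,0,0,0,0],[-0.05,1,0,0,0,0],[-0.05,1,0,0,0,0],[-0.05,1,0,0,0,0],[-0.05,1,0,0,0,0],[-0.05,1,0,0,0,0],[-0.05,1,0,0,0,0],[-0.05,1,0,0,0,0]]'
python3 -m crank '[[-0.05,1,0,0,0,0],[-0.05,1,0,0,0,0],[-0.05,1,0,0,0,0],[-0.05,1,0,0,0,0],[-0.05,1,0,0,0,0],[-0.05,1,0,0,0,0],[-0.05,1,0,0,0,0],[-0.05,1,0,0,0,0],[-0.05,1,0,0,0,0],[-0.05,1,0,0,0,0],[-0.05,1,0,0,0,0],[-0.05,1,0,0,0,0]]'
python3 -m crank '[[0,1,0,0,0,0],[0,1,0,0,0,0],[0,1,0,0,0,0],[0,1,0,0,0,0],[0,0.5,0,0,0,0],[0,0,0,0,0,0],[0,0,0,0,0,0]]'
python3 -c "
from h import *
from bench import status
delta(status.get_obs(),.618,.2425,.033)"
```

```text
clock: 34.9
tcp_pos: [0.6032, -0.0886, 0.1295]
orientation: [0.0, -3.141, 0.0]
contact_force: [0.5, -0.7, -3.9]
grip_width: 0.0318
gripper_force: 60.0
clock: 36.1
tcp_pos: [0.6151, 0.1512, 0.1295]
orientation: [0.0, -3.141, 0.0]
contact_force: [0.2, 0.2, -3.7]
grip_width: 0.0318
gripper_force: 60.0
clock: 36.8
tcp_pos: [0.6155, 0.2397, 0.1294]
orientation: [-0.0, -3.141, 0.002]
contact_force: [-0.4, 0.1, -2.3]
grip_width: 0.0323
gripper_force: 60.0
shift units [-0.13  0.14  4.82] tilt 0.06
tool y world deg 90.0
```

```bash
python3 -m crank '[[-0.13,0.12,1,0,0,0],[0,0,1,0,0,0],[0,0,1,0,0,0],[0,0,0.9,0,0,0],[0,0,0.6,0,0,0],[0,0,0.25,0,0,0],[0,0,0,0,0,0],[0,0,0,0,0,0]]'
python3 -m crank '[[0,0,0.07,0,0,0],[0,0,0,0,0,0]]'
```

```text
clock: 37.6
tcp_pos: [0.6188, 0.2429, 0.0353]
orientation: [0.0, 3.14, 0.001]
contact_force: [0.6, -0.5, -2.8]
grip_width: 0.0322
gripper_force: 60.0
clock: 37.8
tcp_pos: [0.6184, 0.2432, 0.0337]
orientation: [-0.0, 3.141, 0.001]
contact_force: [0.0, 0.1, -3.6]
grip_width: 0.0323
gripper_force: 60.0
```

```bash
python3 -m crank '[[0,0,0.07,0,0,0],[0,0,0.06,0,0,0],[0,0,0,0,0,0]]'
python3 -m crank '[[0,0,0.04,0,0,0],[0,0,0,0,0,0]]'
python3 -m crank '[[0,0,0,0,0,0],[0,0,0,0,0,0],[0,0,0,0,0,0],[0,0,0,0,0,0],[0,0,-0.3,0,0,0],[0,0,-1,0,0,0],[0,0,-1,0,0,0],[0,0,-1,0,0,0],[0,0,-1,0,0,0],[0,0,-1,0,0,0],[0,0,-1,0,0,0],[0,0,-1,0,0,0]]' 0.75
python3 -m crank '[[0,-1,-0.5,0,0,0],[0,-1,-0.5,0,0,0],[0,-1,-0.5,0,0,0],[0,-1,-0.5,0,0,0],[0,-1,-0.5,0,0,0],[0,-1,-0.5,0,0,0],[0,-1,0,0,0,0],[0,-1,0,0,0,0],[0,0,0,0,0,0],[0,0,0,0,0,0]]'
python3 - <<'E'
from h import *
from bench import eyes
ims=[]
for n in("top","wrist"):
    f=eyes.grab_frame(n); P,D,o=cloud(f); ims.append(f["image"][:,:,::-1]); z=P[...,2]
    for k,x,y,a,b in [("big",.522,.156,.06,.08),("fine",.613,.151,.06,.08),("spin",.527,.247,.06,.09),("chuck",.618,.242,.045,.08),("chip",.6,-.192,.05,.07),("snap",.606,-.077,.038,.06)]:
        q=P[(np.hypot(P[...,0]-x,P[...,1]-y)<.025)&(z>a)&(z<b)&(f["depth"]>0)]
        if len(q)>10: print(n,k,len(q),((q.min(0)+q.max(0))/2).round(4),q[:,2].max().round(4))
cv2.imwrite("pics/end.png",np.vstack([cv2.resize(ims[0][130:260,60:400],None,fx=2,fy=2),cv2.resize(ims[1],(408,306))[:, :] if 0 else np.hstack([cv2.resize(ims[1],(432,324)),np.zeros((324,248,3),np.uint8)])]))
E
```

```text
clock: 38.1
tcp_pos: [0.6185, 0.2433, 0.0319]
orientation: [-0.0, 3.141, 0.001]
contact_force: [-3.0, -1.2, 6.6]
grip_width: 0.0318
gripper_force: 60.9
clock: 38.3
tcp_pos: [0.6186, 0.2433, 0.0319]
orientation: [-0.0, 3.141, 0.002]
contact_force: [-4.1, -1.2, 12.1]
grip_width: 0.0318
gripper_force: 61.7
clock: 39.5
tcp_pos: [0.618, 0.243, 0.1769]
orientation: [-0.0, 3.141, 0.0]
contact_force: [0.5, -0.1, 0.4]
grip_width: 0.0642
gripper_force: 0.0
clock: 40.5
tcp_pos: [0.6181, 0.0825, 0.236]
orientation: [0.001, 3.142, 0.001]
contact_force: [0.2, 0.7, 0.7]
grip_width: 0.064
gripper_force: 0.0
top big 13 [0.52   0.1503 0.0665] 0.0718
top fine 13 [0.6115 0.145  0.0673] 0.0737
top chip 58 [ 0.6004 -0.1917  0.0566] 0.0631
top snap 53 [ 0.606 -0.077  0.045] 0.0517
wrist big 274 [0.522  0.1568 0.0676] 0.0748
wrist fine 232 [0.6139 0.1519 0.0671] 0.0741
wrist spin 190 [0.5283 0.2453 0.0726] 0.0851
wrist chuck 769 [0.6173 0.2431 0.0589] 0.0726
wrist chip 257 [ 0.5999 -0.1916  0.0571] 0.0642
wrist snap 218 [ 0.6063 -0.0759  0.0451] 0.0521
```

View pics/end.png

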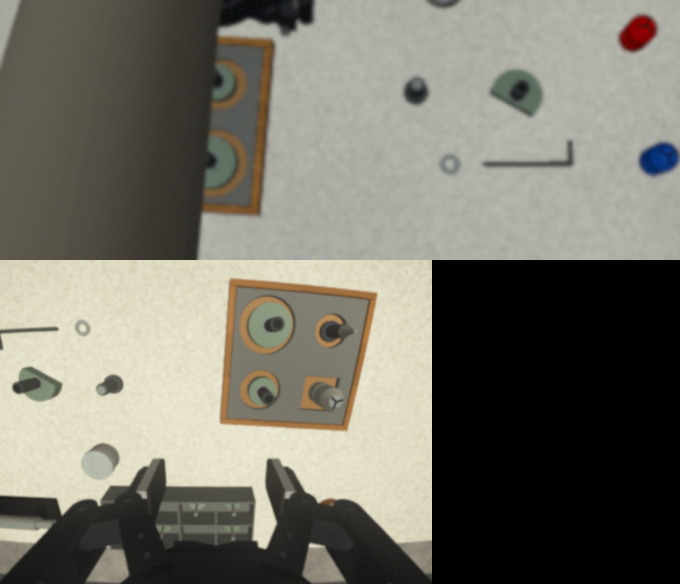

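The wrist view shows all four in their own pockets: big wheel (268,325), small wheel (263,390), spindle (333,330) and chuck (325,395). The chipped wheel and snapped spindle haven't moved.

```bash
python3 -c "
from bench import r
print(r.hand_in())"
```

```text
the job is handed in; nothing more can be done
None
```

Job handed in at about 41 s of the 104 s allowed: all four accessories sit in their own pockets, with the chipped wheel and snapped spindle unmoved in the last camera check; the hand-in returned no verdict.

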